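Put the salt away in the touch-top condiment box

ROBOT

A 6-joint arm with a two-finger parallel gripper is mounted at the origin on a cart in front of the work surface, level with it; the furniture and walls round the work are solid. World frame = base frame: x ahead of the robot, y to its left, z up, the work surface at z = 0. Lengths are in m, angles in rad, forces in N, time in s.
With the tool pointing down it reaches from about 0.35 to 0.975 m from the base axis. Payload 4.9 kg.
Tool frame: the origin (TCP) lies at the very end of the fingers, on their centre line; the grasp point (between the pads) lies 19 mm behind it; x points along the fingers, y is the direction in which the jaws open and shut, and the axes are right-handed (so a half turn about x gives the same grasp; the last joint's range is limited). The gripper opens to 85 mm and grips with 20 to 120 N. Pads are 22 mm wide; open, the fingers measure 114 mm over their backs; the gripper's body (76 mm by 85 mm) begins 54 mm behind the grasp point. The pads swing forward as they close: fully open they stand 13 mm farther back than shut.
Start: joints at [-1.236, 0.053, 1.613, -0, 1.476, -0.119], TCP at [0.274, -0.562, 0.231] pointing down, gripper open.
Joint ranges: [-3.01, 3.01], [-1.01, 2.22], [0.06, 2.58], [-1.02, 4.17], [0.09, 2.62], [-3.14, 3.14]. Speed limits (rad/s): [2.57, 2.57, 3.14, 3.14, 3.14, 3.14].

INTERFACE

Orientations are given as a unit quaternion [w, x, y, z].
In Python, from plant import manip gives the robot as it stands.
- The arm moves only by the tool play_rows, never from a script. Its argument "plan" is a list of rows, each a list of 5 numbers: the shift along the tool's x, y, z in mm, then the turn about the tool's x in rad, then the closure, from -1 (fully open) to 1 (shut). A call has 1 to 8 rows; each row is the pose to reach, as a shift and turn from the pose commanded when the call began, along the tool's axes at that moment; what a row does not reach only later rows make up. A row lasts 1/8 s, in which the tool goes at most 62.5 mm and 10.7 degrees, less where a joint would pass 70% of its speed; a pose out of reach is approached as far as the arm can. A call with a gripper value outside its range is refused whole. The fingers move at their own pace and stop on an object; the grip force is fixed at half the most. Time passes only in rows, so rows that repeat a pose let the fingers close. It gives the time, the measured TCP pose, the force and the opening at its end, in the units of the state.
- manip.state(): the state, without advancing time (a new reading comes with each control period).
- manip.grab_frame(name): name is "scene" or "top" or "wrist"; returns a dict with "img" (480x640x3 uint8, red, green, blue), "range_z" (480x640 float32, m along the optical axis (not along the pixel's ray), 0 where there is no reading), "fx", "fy", "cx", "cy" (pixels), "k1" (the pictures are not rectified: a ray, as slopes to the right and down, at radius r is drawn at 1 + k1 r^2 times it, then the intrinsics apply), "origin" and "rotation" of the camera in the world. Camera axes: x right, y up, looking along -z (the intrinsics and any distortion apply to the point x, -y, -z); pixel columns grow to the right and rows downward; lengths in m; the calibration is good to about 2 mm. A picture is of the moment at which its call begins.
- manip.job_done(): hands the job in, once; it reports no verdict.
The state is a dict: "time": time; "joint_pos": joint angles; "joint_vel": joint speeds; "joint_efforts": joint torques, N m; "tool_pos": TCP position; "tool_rot": TCP orientation; "contact_force": force on the tool from outside, world axes, zero at the start; "ft_torque": the same for the moment, N m; "gripper_width": opening from 0.0 (shut) to 1.0 (fully open).
Only numpy, scipy, OpenCV 4.12 (cv2) and the standard library are available. Lean on these libraries where they do the work, as an engineer would, in place of code of your own. Each camera call takes 0.05 s, during which the arm holds its last target. There are 200 camera calls.

TASK

The lid of the wooden condiment box has a push-push catch: press its front edge to free it and let it spring open, stand the salt shaker upright on the round cork coaster inside and let go of it, then swing the lid down and press it home until the catch holds it shut by itself. Press gently, with never more than 20 N on the box or its lid, and leave the jam jar in the box and the other things on the worktop where they are.

Things in the scene. Friction and masses are not known exactly. Their poses are not given: they have to be found in the camera images.
- condiment_box: Fixed wooden box, outside 176 (x) x 250 (y) x 128 mm high, walls and floor 6 mm. Origin: centre of its underside; its x axis points from the front (catch side, nearer the robot) to the back (hinge side). A divider 4 mm thick, its top 46 mm above the worktop, parts it into two bays 117 mm wide and 164 mm from front to back: one holds the jam jar, the other the coaster.
- lid (a joint): Angle of the lid about its hinge at the back rim, rad. Latched it reads 0; pressed in it goes below 0, to a hard stop that differs from box to box; free, a light spring with a damper raises it in about 2 s to 1.55, upright. Swinging it down again takes 1 to 3 N, pushing its outer half from behind, and it springs up if let go unlatched.
- lid_press (a point): Centre of the press mark, a steel disc of 26 mm diameter on the lid's top face, 138 mm from the hinge axis; moves with the lid. Pressed in here by a stroke between 4 and 15 mm, which differs from box to box and cannot be seen, and let go, the catch frees the latched lid or catches the lowered one; each such press toggles it. A spring resists with 2 N at first and 4 to 7 N where the catch trips; 1 mm on is a hard stop. Press slowly until 9 to 11 N are felt, then lift off.
- lid_edge (a point): Middle of the lid's front edge, on its top face, 162 mm from the hinge axis and 24 mm from the press mark. The lid is a wooden board 160 mm from front to back, 234 mm wide and 8 mm thick, lying within the rim of the box, its top about level with the rim when latched. Under this edge hangs a grey plate, 40 mm wide and 40 mm deep, with a small pin that enters the catch at the middle of the front wall.
- box_hinge (a point): Middle of the hinge axis, at the height of the box's rim (128 mm over the worktop) on the inner face of the back wall, 82 mm behind the box's origin. The axis runs along the box's y.
- salt_shaker: Loose salt shaker of clear glass with a grey cap, round, 90 mm high, 44 mm diameter up to 66 mm height and 34 mm at the cap above 74 mm; about 0.1 kg. It stands upright on the worktop to the right of the box. Origin: centre of its underside, z up.
- coaster: Round cork disc, 76 mm diameter, 4 mm thick, fixed on the floor of one bay (either one); its top is 10 mm above the worktop. Origin: centre of its underside.
- jam_jar: Loose jam jar, 68 mm diameter, 84 mm high, standing in the other bay; to be left standing there. Origin: centre of its underside.
- spice_jar: Loose glass spice jar with a black cap, 41 mm diameter, 105 mm high, standing on the worktop beyond the shaker; to be left alone. Origin: centre of its underside.
- pepper_mill: Loose dark wooden pepper mill, 58 mm diameter, 170 mm high, standing on the worktop at the back; to be left alone. Origin: centre of its underside.
- teaspoon: Loose steel teaspoon, 130 mm long, lying between the box and the salt shaker; to be left alone. Origin: centre of its underside.
Things that resemble listed ones, but are neither listed nor needed, are in the scene too. What is shaped like the salt_shaker but pink or red is not meant.

How it is judged:
By the outcome, as a careful person would: the job done as asked, in the order asked, and still so for the second after the job is handed in, with the robot touching nothing.
It also fails if it takes over 72 s, if anything falls off the work surface, if the arm or the gripper's body presses on something with over 40 N, if the wrist force passes 120 N, or if a joint passes its speed limit or range.

## Working session

There is one attempt and no reset: what is moved stays moved. The work goes in short steps, Python scripts to look and compute and a tool call to move; the robot and the scene stay as the last step left them, time stands still between calls to the robot, and variables do not carry over. Pictures are saved under pics/ and viewed, about 8 in all and at most 12, crops included, and the job is handed in when it is done.

Besides the shell and the picture viewer there is one more tool, called after "Request:" as name([rows], argument=value, ...), one row to a line, values as JSON. play_rows: Moves the arm, as the interface text tells. Its arguments: {"type":"object","properties":{"plan":{"type":"array"}},"required":["plan"]}

```bash
mkdir -p pics; cat > h.py <<'E'
import numpy as np, cv2
from plant import manip
def grab(n):
    return manip.grab_frame(n)
def pt(f,u,v,z=None,plane=None):
    xd=(u-f["cx"])/f["fx"]; yd=(v-f["cy"])/f["fy"]
    x,y=xd,yd
    for _ in range(20):
        s=1+f["k1"]*(x*x+y*y); x,y=xd/s,yd/s
    R=np.array(f["rotation"]).reshape(3,3); o=np.array(f["origin"])
    d=R@np.array([x,-y,-1.])
    if plane is not None: return o+d*(plane-o[2])/d[2]
    if z is None: z=float(f["range_z"][int(round(v)),int(round(u))])
    return o+d*z
def cloud(f):
    v,u=np.mgrid[0:480,0:640]; xd=(u-f["cx"])/f["fx"]; yd=(v-f["cy"])/f["fy"]; x,y=xd,yd
    for _ in range(20):
        s=1+f["k1"]*(x*x+y*y); x,y=xd/s,yd/s
    d=np.stack([x,-y,-np.ones_like(x)],-1)*f["range_z"][...,None]
    return d@np.array(f["rotation"]).reshape(3,3).T+np.array(f["origin"])
def save(f,n,crop=None,k=1):
    im=f["img"][...,::-1]
    if crop: u0,v0,u1,v1=crop; im=im[v0:v1,u0:u1]
    cv2.imwrite("pics/"+n,cv2.resize(im,None,fx=k,fy=k,interpolation=cv2.INTER_CUBIC))
E
python3 - <<'E'
from h import *
import pickle
f=grab("top"); g=grab("scene"); save(f,"top1.png"); save(g,"sc1.png")
pickle.dump((f,g),open("f1.pkl","wb"))
s=manip.state(); print(s); print(f["origin"],f["rotation"],g["origin"])
E
```

```text
{'time': 0.1, 'joint_pos': array([-1.23600260e+00,  5.33231578e-02,  1.61413949e+00, -2.92145375e-05,
        1.47599296e+00, -1.19025138e-01]), 'joint_vel': array([ 0.00069599, -0.00285634, -0.00099642, -0.00147487, -0.00013324,
       -0.00078763]), 'joint_efforts': array([ 5.91662338e-04, -3.94900811e+01, -3.71363211e+01, -2.16911690e-04,
        3.89507521e-03, -6.92554835e-06]), 'tool_pos': array([ 0.2737958 , -0.56121929,  0.23017619]), 'tool_rot': array([-0.15842305, -0.68889937, -0.15973048,  0.68906166]), 'contact_force': array([ 0.45006325,  0.58999375, -0.54067391]), 'ft_torque': array([-0.01303892,  0.00215566,  0.00194276]), 'gripper_width': 1.0003036491584536}
[ 0.38740691 -0.04019025  1.17007706] [-0.70165024 -0.05295889  0.05008408  0.70878338] [0.04351749 0.4395195  0.94033806]
```

View pics/top1.png

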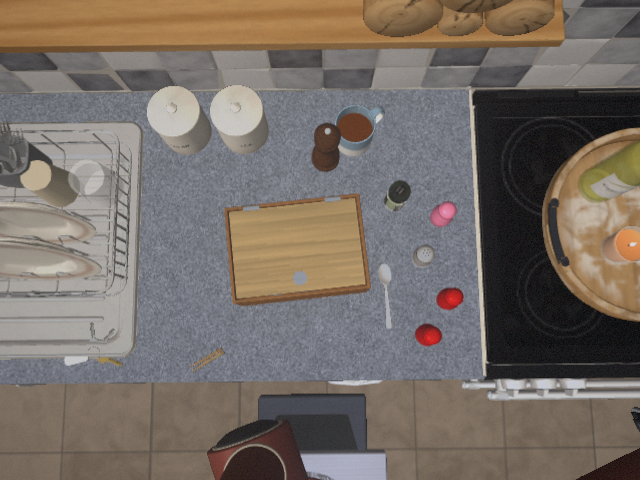

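View pics/sc1.png

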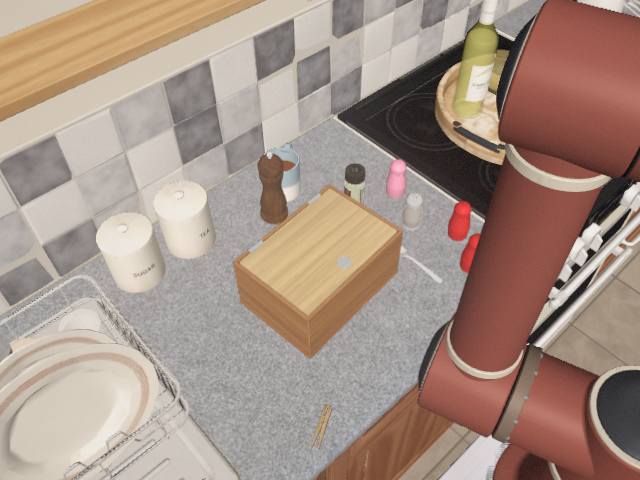

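Top view: box corners are roughly (227,208), (358,196), (369,291) and (235,304), the mark (300,278), and the salt shaker cap (424,254). The spoon runs from (385,270) to (389,325). The spice jar is at (398,190).

```bash
cat >> h.py <<'E'
from scipy.spatial.transform import Rotation as Rn
def RM(q): return Rn.from_quat([q[1],q[2],q[3],q[0]]).as_matrix()
_g=grab
def grab(n):
    f=_g(n); f["rotation"]=RM(f["rotation"]); return f
def rel(p,s=None):
    "world point -> shift in mm along tool axes"
    s=s or manip.state(); return RM(s["tool_rot"]).T@(np.array(p)-s["tool_pos"])*1000
E
python3 - <<'E'
from h import *
import pickle
f,g=pickle.load(open("f1.pkl","rb"))
for q in(f,g): q["rotation"]=RM(q["rotation"])
for n,u,v in [("c",227,208),("c",358,196),("c",369,291),("c",235,304),("mark",300,278),("lidctr",297,247)]: print(n,pt(f,u,v,plane=.128),pt(f,u,v))
for n,u,v in [("cap",425,254),("spice",400,188),("pink",447,211),("red",452,298),("red2",429,335),("spoon",385,272),("spoon",389,325)]: print(n,pt(f,u,v))
P=cloud(f)
m=(abs(P[...,2]-.128)<.006)&(np.hypot(P[...,0]-.49,P[...,1]-.05)<.3)
xy=(P[m][:,:2]*1000).astype(np.float32); r=cv2.minAreaRect(xy); print(r, np.percentile(P[m][:,2],[5,50,95]))
m=(P[...,2]>.078)&(P[...,2]<.1)&(np.hypot(P[...,0]-pt(f,425,254)[0],P[...,1]-pt(f,425,254)[1])<.04)
print("cap",P[m].mean(0),P[m].min(0),P[m].max(0),m.sum())
m=(P[...,2]>.078)&(P[...,2]<.098)
C=cloud(g);print("scene shaker",pt(g,413,203),)
q=pt(g,413,203);m=(C[...,2]>.07)&(C[...,2]<.1)&(np.hypot(C[...,0]-q[0],C[...,1]-q[1])<.04);print(C[m].mean(0),C[m].min(0),C[m].max(0))
print(RM(manip.state()["tool_rot"]))
E
```

```text
c [0.60694659 0.13439508 0.128     ] [0.60697576 0.13441828 0.12786154]
c [ 0.62685674 -0.10623724  0.128     ] [ 0.6269845  -0.10627248  0.12744399]
c [ 0.4523241  -0.12262923  0.128     ] [ 0.46045176 -0.13295062 -0.00246837]
c [0.43151467 0.11765644 0.128     ] [ 0.43714161  0.13779335 -0.00494048]
mark [0.47694665 0.00107763 0.128     ] [0.47687671 0.00104539 0.12881399]
lidctr [0.53337866 0.00626612 0.128     ] [0.53329325 0.00623894 0.12860978]
cap [ 0.52283572 -0.23199666  0.09082489]
spice [ 0.64653535 -0.18690472  0.1055464 ]
pink [ 0.60471637 -0.27681615  0.08966308]
red [ 0.44025572 -0.27940129  0.08901916]
red2 [ 0.37282102 -0.23472595  0.08634101]
spoon [ 0.49809269 -0.16565516  0.00286101]
spoon [ 0.39211018 -0.17087137  0.0027699 ]
((609.1000366210938, 120.8709716796875), (348.4601745605469, 459.341796875), 5.8228020668029785) [0.1241862  0.12766092 0.13096784]
cap [ 0.52657981 -0.23434849  0.08483527] [ 0.51066641 -0.25123307  0.07800347] [ 0.54362315 -0.21890699  0.09279717] 232
scene shaker [ 0.51880135 -0.22713304  0.07692593]
[ 0.52069132 -0.23163799  0.0819862 ] [ 0.50755125 -0.25091947  0.07004166] [ 0.54076396 -0.21787318  0.09108777]
[[-6.39586860e-04  4.38402953e-01 -8.98778305e-01]
 [ 1.74996141e-03 -8.98776622e-01 -4.38403377e-01]
 [-9.99998264e-01 -1.85322439e-03 -1.92342533e-04]]
```

Request:
play_rows([
  [20,-416,-429,-1.21,1],
  [20,-416,-429,-1.21,1],
  [20,-416,-429,-1.21,1],
  [20,-416,-429,-1.21,1],
  [20,-416,-429,-1.21,1],
  [20,-416,-429,-1.21,1],
  [20,-416,-429,-1.21,1],
  [20,-416,-429,-1.21,1],
])

```text
time: 1.1
tool_pos: [0.444, -0.0897, 0.2143]
tool_rot: [0.523, 0.476, 0.523, -0.476]
contact_force: [1.1, -0.7, 0.2]
gripper_width: 0.002
```

Request:
play_rows([
  [0,0,0,0,1],
  [0,0,0,0,1],
  [0,0,0,0,1],
])

```text
time: 1.48
tool_pos: [0.4436, -0.0931, 0.2144]
tool_rot: [0.522, 0.477, 0.522, -0.477]
contact_force: [1.4, 0.6, -0.2]
gripper_width: -0.002
```

Request:
play_rows([
  [40,42,-91,0,1],
  [68,42,-91,0,1],
  [74,42,-91,0,1],
  [76,42,-91,0,1],
  [76,42,-91,0,1],
])

```text
time: 2.1
tool_pos: [0.4781, 0.0012, 0.14]
tool_rot: [0.523, 0.477, 0.521, -0.476]
contact_force: [-0.8, 0.2, 0.1]
gripper_width: -0.005
```

```bash
python3 - <<'E'
from h import *
f=grab("wrist"); save(f,"w1.png"); g=grab("scene"); save(g,"s2.png",(200,130,480,370),2.5)
s=manip.state();print(s["tool_pos"],s["contact_force"]); print(f["origin"]); np.save("w1.npy",f["range_z"])
E
```

```text
[0.47817176 0.0014745  0.1401955 ] [ 0.62861939 -0.44974509  0.21803087]
[0.47116187 0.0756917  0.28282168]
```

View pics/w1.png

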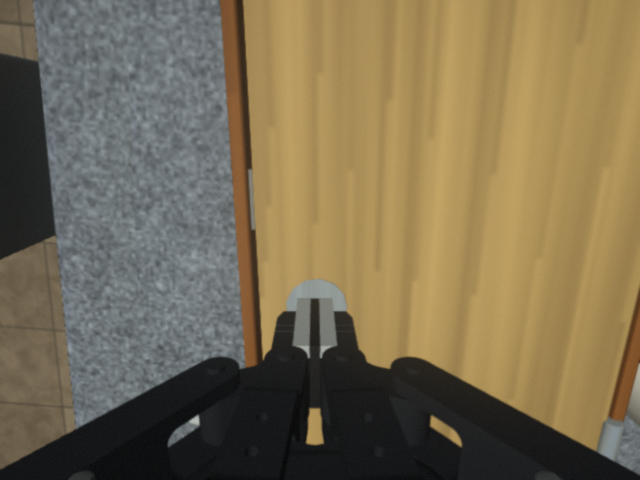

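The wrist view shows the shut fingertips over the mark (disc centre about (317,303)). Pressing next.

Request:
play_rows([
  [5,0,0,0,1],
  [9,0,0,0,1],
  [11,0,0,0,1],
  [13,0,0,0,1],
  [14,0,0,0,1],
  [14,0,0,0,1],
])

```text
time: 2.95
tool_pos: [0.4772, 0.0026, 0.1247]
tool_rot: [0.523, 0.476, 0.523, -0.476]
contact_force: [-2.3, -1.4, 3.4]
gripper_width: 0.0
```

Request:
play_rows([
  [1,0,0,0,1],
  [2,0,0,0,1],
  [2,0,0,0,1],
])

```text
time: 3.32
tool_pos: [0.4773, 0.0026, 0.1226]
tool_rot: [0.523, 0.476, 0.523, -0.476]
contact_force: [-2.8, -2.3, 3.8]
gripper_width: -0.003
```

Request:
play_rows([
  [1,0,0,0,1],
  [2,0,0,0,1],
  [2,0,0,0,1],
])

```text
time: 3.7
tool_pos: [0.4774, 0.0027, 0.1207]
tool_rot: [0.523, 0.476, 0.523, -0.476]
contact_force: [-2.2, -1.6, 4.7]
gripper_width: 0.002
```

Request:
play_rows([
  [1,0,0,0,1],
  [1.5,0,0,0,1],
  [1.5,0,0,0,1],
])

```text
time: 4.08
tool_pos: [0.4775, 0.0027, 0.1192]
tool_rot: [0.523, 0.476, 0.523, -0.476]
contact_force: [-1.8, -1.7, 5.6]
gripper_width: 0.0
```

Request:
play_rows([
  [0.5,0,0,0,1],
  [1,0,0,0,1],
  [1,0,0,0,1],
])

```text
time: 4.45
tool_pos: [0.4775, 0.0027, 0.1183]
tool_rot: [0.523, 0.476, 0.523, -0.476]
contact_force: [-1.7, -1.4, 5.3]
gripper_width: 0.0
```

Request:
play_rows([
  [0.5,0,0,0,1],
  [1,0,0,0,1],
  [1,0,0,0,1],
])

```text
time: 4.82
tool_pos: [0.4776, 0.0027, 0.1174]
tool_rot: [0.523, 0.476, 0.522, -0.476]
contact_force: [-1.1, -1.6, 5.1]
gripper_width: 0.002
```

Request:
play_rows([
  [0.5,0,0,0,1],
  [1,0,0,0,1],
  [1,0,0,0,1],
])

```text
time: 5.2
tool_pos: [0.4777, 0.0027, 0.1165]
tool_rot: [0.523, 0.476, 0.522, -0.476]
contact_force: [-1.9, -1.5, 5.0]
gripper_width: -0.003
```

Request:
play_rows([
  [0.5,0,0,0,1],
  [1,0,0,0,1],
  [1,0,0,0,1],
])

```text
time: 5.58
tool_pos: [0.4778, 0.0027, 0.1157]
tool_rot: [0.523, 0.477, 0.522, -0.476]
contact_force: [-1.4, -1.4, 5.6]
gripper_width: -0.001
```

Request:
play_rows([
  [0.5,0,0,0,1],
  [1,0,0,0,1],
  [1,0,0,0,1],
])

```text
time: 5.95
tool_pos: [0.4779, 0.0027, 0.115]
tool_rot: [0.523, 0.476, 0.522, -0.476]
contact_force: [-3.3, -0.6, 7.9]
gripper_width: 0.001
```

Request:
play_rows([
  [0.3,0,0,0,1],
  [0.5,0,0,0,1],
  [0.5,0,0,0,1],
])

```text
time: 6.32
tool_pos: [0.4779, 0.0027, 0.1148]
tool_rot: [0.523, 0.476, 0.522, -0.476]
contact_force: [-3.8, -0.9, 9.9]
gripper_width: -0.001
```

Felt 9.9 N at the hard stop, with the tip at z 0.1148. Lifting away quickly.

Request:
play_rows([
  [-20,0,0,0,1],
  [-75,0,0,0,1],
  [-135,0,0,0,1],
  [-195,0,10,0,1],
  [-195,20,70,0,1],
  [-195,25,130,0,-1],
  [-195,25,190,0,-1],
  [-195,25,236,0,-1],
])

```text
time: 7.32
tool_pos: [0.5241, -0.2318, 0.307]
tool_rot: [0.522, 0.477, 0.523, -0.476]
contact_force: [-0.1, 0.8, -0.1]
gripper_width: 0.634
```

Request:
play_rows([
  [0,0,0,0,-1],
  [0,0,0,0,-1],
  [0,0,0,0,-1],
  [0,0,0,0,-1],
  [0,0,0,0,-1],
  [0,0,0,0,-1],
])

```text
time: 8.07
tool_pos: [0.5242, -0.2296, 0.3087]
tool_rot: [0.523, 0.476, 0.523, -0.476]
contact_force: [-0.2, 0.5, -0.1]
gripper_width: 0.999
```

```bash
python3 - <<'E'
from h import *
import pickle
f=grab("top"); w=grab("wrist"); pickle.dump((f,w),open("f2.pkl","wb"))
im=np.hstack([cv2.resize(f["img"][150:320,200:480],None,fx=1.4,fy=1.4),np.zeros((238,8,3),np.uint8),cv2.resize(w["img"],(317,238))])
im=cv2.resize(f["img"][150:330,200:480],(790,508)); cv2.imwrite("pics/t2.png",im[...,::-1])
save(w,"w2.png")
s=manip.state();print(s["tool_pos"],s["contact_force"],w["origin"])
E
```

```text
[ 0.52412567 -0.22981846  0.30863529] [0.14184701 0.06694807 0.46538462] [ 0.5173302  -0.1552869   0.45155651]
```

View pics/t2.png

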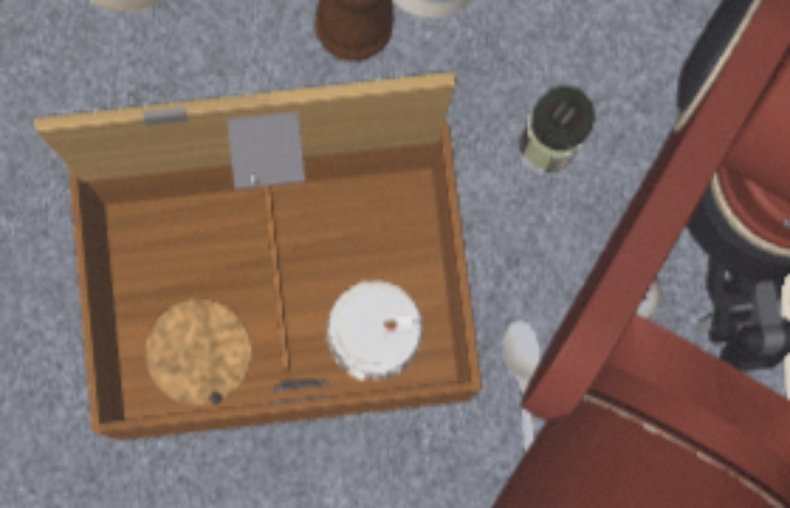

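View pics/w2.png

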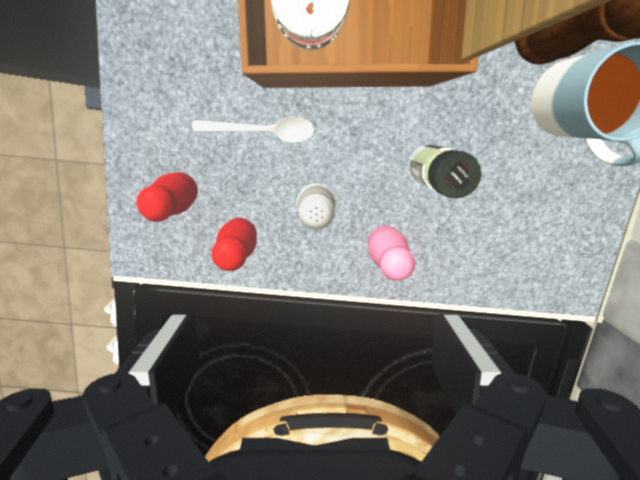

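The lid is open. The coaster is in the left bay at top-view px (270,274), with a small dark spot near its front edge at (276,291). The shaker cap is at wrist px (317,212).

```bash
python3 - <<'E'
from h import *
import pickle
f,w=pickle.load(open("f2.pkl","rb"))
print("cap",pt(w,317,214,plane=.09),pt(w,317,214), "base?",pt(w,315,194,plane=0.045))
print("coaster",pt(f,270.2,274,plane=.01),pt(f,270,274)); print("spot",pt(f,276.2,291),pt(f,276.2,291,plane=.01))
im=f["img"][250:305,225:300]; h=cv2.cvtColor(im,cv2.COLOR_RGB2HSV)
P=cloud(f)
m=(P[...,2]>.0)&(P[...,2]<.03)
for v in range(286,297): print([int(1000*f) for f in P[v,270:284,2]])
cv2.imwrite("pics/sp.png",cv2.resize(f["img"][245:315,225:365],(800,400),interpolation=cv2.INTER_CUBIC)[...,::-1])
for n,u,v in [("divider front",301.5,280),("div back",295,217)]: print(n,pt(f,u,v,plane=.046))
for n,u,v in [("fl",234.5,303),("fr",369.5,288),("br",359,195),("lid tl",214,193),("lid tr",361,178)]: print(n,pt(f,u,v,plane=.128),pt(f,u,v,plane=.288))
m=(P[...,2]>.1)&(P[...,2]<.12)&(np.hypot(P[...,0]-pt(w,317,214)[0],P[...,1]+.23)<.03)
C=cloud(w);q=pt(w,317,214,plane=.09);m=(C[...,2]>.078)&(C[...,2]<.096)&(np.hypot(C[...,0]-q[0],C[...,1]-q[1])<.03)
print(C[m].mean(0),(C[m].min(0)+C[m].max(0))/2,C[m].min(0),C[m].max(0))
E
```

```text
cap [ 0.52686576 -0.23540309  0.09      ] [ 0.52690245 -0.23571129  0.08860911] base? [ 0.52404789 -0.22485646  0.045     ]
coaster [0.49574159 0.06554416 0.01      ] [0.49561671 0.06581941 0.01138132]
spot [0.45446057 0.04450385 0.12079691] [0.46154098 0.05344698 0.01      ]
[6, 7, 12, 8, 8, 12, 10, 8, 11, 7, 6, 12, 6, 6]
[12, 11, 7, 9, 8, 7, 9, 7, 7, 10, 12, 7, 10, 6]
[10, 9, 10, 14, 12, 11, 8, 14, 14, 9, 9, 4, 8, 2]
[4, 4, 9, 5, 8, 119, 120, 121, 9, 6, 8, 6, 8, 4]
[11, 8, 7, 8, 120, 125, 121, 123, 118, 5, 3, 9, 4, 7]
[7, 9, 9, 7, 122, 122, 120, 120, 3, 6, 6, 5, 4, 5]
[8, 9, 8, 8, 7, 117, 119, 119, 3, 4, 4, 9, 4, 3]
[8, 6, 2, 5, 10, 7, 8, 2, 0, 11, 4, 6, 0, 7]
[7, 1, 1, 8, 8, 7, 6, 4, 7, 6, 126, 126, 129, 129]
[6, 125, 125, 128, 129, 127, 126, 127, 127, 129, 127, 129, 128, 124]
[126, 129, 130, 126, 125, 130, 127, 127, 129, 130, 129, 129, 126, 124]
divider front [0.48007215 0.00142961 0.046     ]
div back [0.60467511 0.01363843 0.046     ]
fl [0.43330598 0.11857327 0.128     ] [0.42625866 0.0941968  0.288     ]
fr [ 0.45769247 -0.12364466  0.128     ] [ 0.44690086 -0.11083111  0.288     ]
br [ 0.62871675 -0.10811081  0.128     ] [ 0.59166616 -0.09768232  0.288     ]
lid tl [0.63537058 0.15872417 0.128     ] [0.59729836 0.12818294 0.288     ]
lid tr [ 0.66078378 -0.11242191  0.128     ] [ 0.61880963 -0.10133149  0.288     ]
[ 0.52619437 -0.23441116  0.08530988] [ 0.52644059 -0.23592191  0.0843919 ] [ 0.50969955 -0.25282999  0.07800355] [ 0.54318163 -0.21901384  0.09078026]
```

View pics/sp.png

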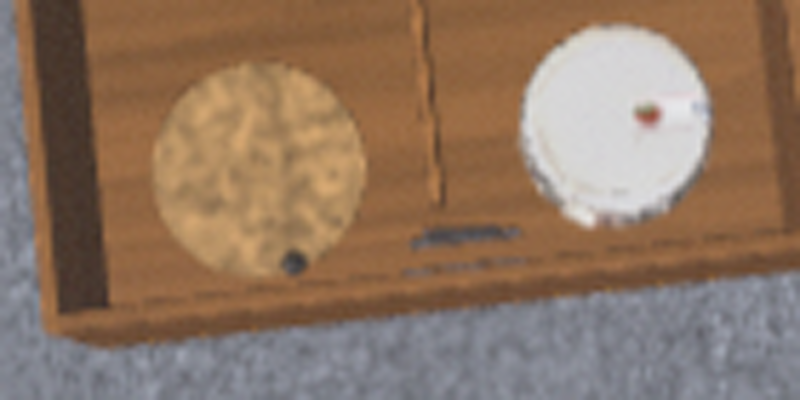

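Request:
play_rows([
  [0,2,5,0.4,-1],
  [0,2,5,0.8,-1],
  [30,2,5,1.2,-1],
  [60,2,5,1.57,-1],
  [90,2,5,1.57,-1],
  [120,2,5,1.57,-1],
  [150,2,5,1.57,-1],
  [150,2,5,1.57,-1],
])

```text
time: 9.18
tool_pos: [0.5246, -0.2337, 0.1548]
tool_rot: [-0.054, -0.703, -0.057, 0.707]
contact_force: [0.2, 0.0, 0.4]
gripper_width: 1.003
```

Request:
play_rows([
  [0,0,0,0.05,-1],
  [0,0,0,0.05,-1],
])

```text
time: 9.43
tool_pos: [0.5266, -0.2348, 0.1585]
tool_rot: [-0.04, -0.706, -0.04, 0.706]
contact_force: [0.5, 0.5, 0.1]
gripper_width: 0.994
```

```bash
python3 - <<'E'
from h import *
w=grab("wrist"); save(w,"w3.png")
s=manip.state();print(s["tool_pos"],s["contact_force"],RM(s["tool_rot"])[:,1],rel([.5265,-.235,.034],s),s["joint_pos"])
C=cloud(w);q=[.5265,-.235];m=(C[...,2]>.078)&(C[...,2]<.096)&(np.hypot(C[...,0]-q[0],C[...,1]-q[1])<.03)
print((C[m].min(0)+C[m].max(0))/2,C[m].min(0),C[m].max(0))
E
```

```text
[ 0.52661174 -0.23480475  0.1586748 ] [ 0.28697653 -0.0196328   0.26195745] [ 1.14381694e-01 -9.93436874e-01  7.25816103e-05] [124.67479364   0.17213752   0.14773523] [-5.48473871e-01 -6.25875008e-03  1.79657668e+00  1.42219902e-05
  1.35113905e+00  9.07686767e-01]
[ 0.52687029 -0.23621915  0.08442324] [ 0.50999341 -0.25299796  0.07800831] [ 0.54374717 -0.21944034  0.09083817]
```

View pics/w3.png

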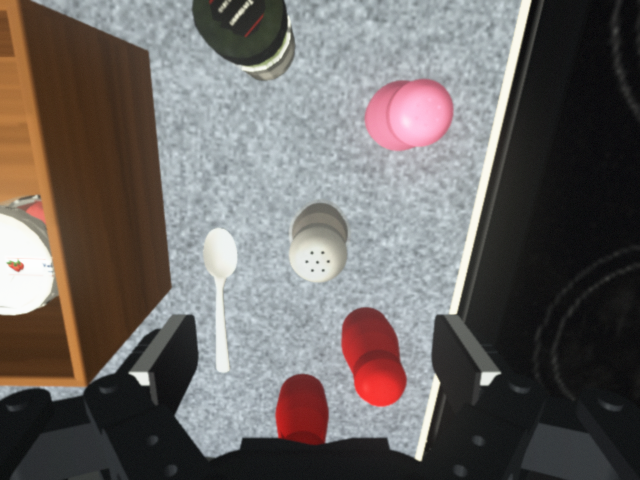

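Shaker cap at (318,260), centred between the fingers (168 and 468). Descending to grasp.

Request:
play_rows([
  [50,0,0,0,-1],
  [90,0,0,0,-1],
  [115,0,0,0,-1],
  [125,0,0,0,-1],
  [125,0,0,0,-1],
  [125,0,0,0,-0.4],
  [125,0,0,0,0.5],
  [125,0,0,0,1],
])

```text
time: 10.48
tool_pos: [0.5282, -0.2359, 0.0358]
tool_rot: [0.041, 0.707, 0.039, -0.705]
contact_force: [-0.3, 0.4, 0.4]
gripper_width: 0.424
```

Request:
play_rows([
  [0,0,0,0,1],
  [0,0,0,0,1],
  [0,0,0,0,1],
  [-10,0,0,0,1],
  [-30,0,0,0,1],
])

```text
time: 11.1
tool_pos: [0.5253, -0.2338, 0.0629]
tool_rot: [-0.039, -0.705, -0.041, 0.707]
contact_force: [0.0, -0.5, -1.5]
gripper_width: 0.427
```

Request:
play_rows([
  [-60,0,0,0,1],
  [-120,0,0,0,1],
  [-155,0,0,0,1],
  [-165,0,0,0,1],
  [-165,0,0,0,1],
])

```text
time: 11.72
tool_pos: [0.5263, -0.2346, 0.2285]
tool_rot: [-0.04, -0.706, -0.04, 0.706]
contact_force: [0.1, 0.5, -1.5]
gripper_width: 0.427
```

```bash
python3 - <<'E'
from h import *
w=grab("wrist"); g=grab("scene")
s=manip.state();print(s["tool_pos"],s["contact_force"],s["gripper_width"],RM(s["tool_rot"])[:,1])
cv2.imwrite("pics/w4.png",np.hstack([cv2.resize(w["img"][180:480,120:520],(400,300)),cv2.resize(g["img"][60:300,330:650],(400,300))])[...,::-1])
E
```

```text
[ 0.52545767 -0.23406632  0.22601315] [-0.83163155  0.62738021 -0.77160911] 0.4268466963062437 [ 0.11350492 -0.99353404 -0.00259635]
```

View pics/w4.png

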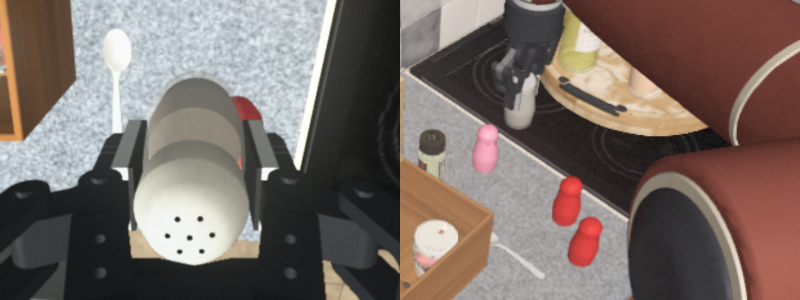

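Request:
play_rows([
  [0,-30,-2,0,1],
  [0,-80,-4,0,1],
  [0,-135,-6,0,1],
  [0,-190,-8,0,1],
  [0,-240,-10,0,1],
  [0,-280,-12,0,1],
  [0,-301,-12,0,1],
  [0,-301,-12,0,1],
])

```text
time: 12.82
tool_pos: [0.503, 0.0669, 0.2261]
tool_rot: [-0.041, -0.704, -0.041, 0.707]
contact_force: [-0.4, -0.1, -1.3]
gripper_width: 0.423
```

Request:
play_rows([
  [0,0,0,0,1],
  [0,0,0,0,1],
])

```text
time: 13.08
tool_pos: [0.5042, 0.0648, 0.2279]
tool_rot: [-0.04, -0.706, -0.04, 0.706]
contact_force: [0.8, -0.3, -1.0]
gripper_width: 0.424
```

```bash
python3 - <<'E'
from h import *
w=grab("wrist"); save(w,"w5.png")
s=manip.state();print(s["tool_pos"],s["contact_force"],s["gripper_width"],RM(s["tool_rot"])[:,1],rel([.5037,.0662,.0470],s))
E
```

```text
[0.50427836 0.06485979 0.22816412] [ 1.0563572   0.45481146 -1.70969402] 0.42834321689893945 [ 1.12171958e-01 -9.93688810e-01  9.31443515e-06] [181.16436221  -1.39831358   0.29593049]
```

View pics/w5.png

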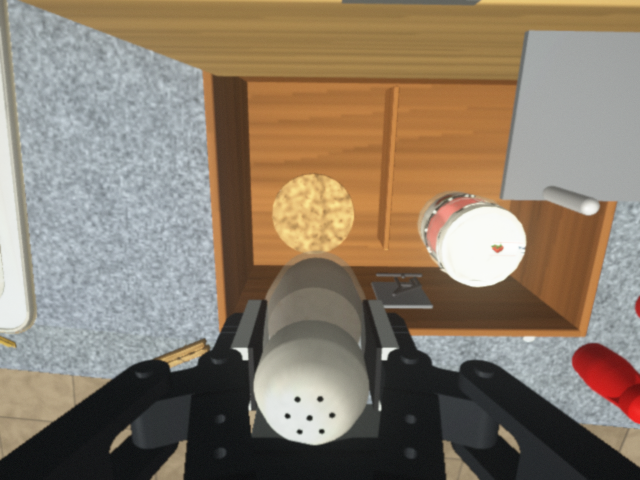

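Coaster fully visible at wrist px (313,214), edges 272 to 354. The shaker is upright between the pads.

```bash
python3 - <<'E'
from h import *
w=grab("wrist"); print(pt(w,313.5,213.5,plane=.01),pt(w,313,213)); print("inner walls/divider",pt(w,391,215,plane=.046)); 
im=w["img"].astype(int); C=cloud(w); print(w["origin"])
E
```

```text
[0.49780634 0.06555095 0.01      ] [0.49836119 0.06607214 0.01063407]
inner walls/divider [0.51177895 0.00253861 0.046     ]
[0.57833891 0.07365239 0.37099313]
```

Request:
play_rows([
  [40,-1,0,0,1],
  [85,-1,0,0,1],
  [125,-1,0,0,1],
  [150,-1,0,0,1],
  [165,-1,0,0,1],
  [172,-1,0,0,1],
  [174,-1,0,0,1],
  [174,-1,0,0,1],
])

```text
time: 14.18
tool_pos: [0.5055, 0.0652, 0.0559]
tool_rot: [0.041, 0.707, 0.039, -0.705]
contact_force: [0.4, -5.8, -2.0]
gripper_width: 0.424
```

Request:
play_rows([
  [1,0,0,0,1],
  [3,0,0,0,1],
  [5,0,0,0,1],
  [6,0,0,0,1],
  [6,0,0,0,1],
])

```text
time: 14.8
tool_pos: [0.508, 0.0643, 0.0526]
tool_rot: [0.042, 0.709, 0.038, -0.703]
contact_force: [0.9, -11.4, 5.4]
gripper_width: 0.423
```

Request:
play_rows([
  [-4,3,0,0,1],
  [-10,6,2,0,1],
  [-15,9,3,0,1],
  [-15,9,3,0,1],
])

```text
time: 15.3
tool_pos: [0.5025, 0.0573, 0.0642]
tool_rot: [0.04, 0.706, 0.04, -0.706]
contact_force: [-0.5, -0.2, -1.0]
gripper_width: 0.427
```

```bash
python3 - <<'E'
from h import *
g=grab("scene"); f=grab("top")
s=manip.state();print(s["tool_pos"],s["contact_force"],s["gripper_width"],RM(s["tool_rot"])[:,:2])
cv2.imwrite("pics/s6.png",np.hstack([cv2.resize(g["img"][150:360,220:430],(400,400)),cv2.resize(f["img"][180:310,220:350],(400,400))])[...,::-1])
E
```

```text
[0.50208558 0.05747321 0.06349717] [-0.3329566   1.08839602 -0.7329349 ] 0.42313740700703567 [[-1.22350617e-04  1.13555178e-01]
 [ 1.09665102e-04 -9.93531684e-01]
 [-9.99999987e-01 -1.22849301e-04]]
```

View pics/s6.png

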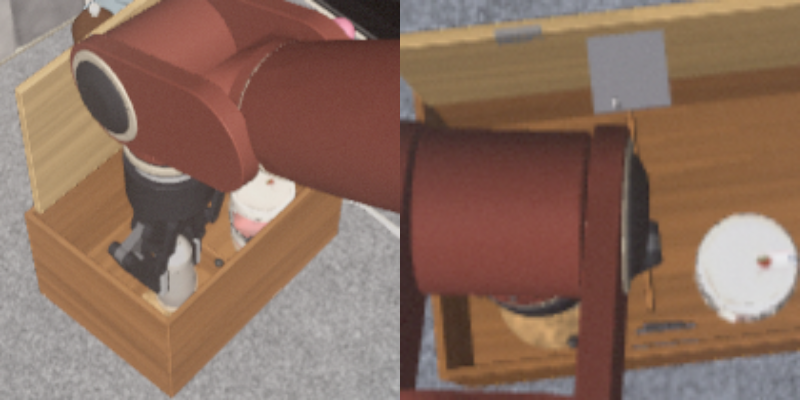

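Gripper is in the left bay and the knuckle had been touching the left wall. It is now shifted right. Descending again.

Request:
play_rows([
  [4,0,0,0,1],
  [8,0,0,0,1],
  [11,0,0,0,1],
  [13,0,0,0,1],
  [14,0,0,0,1],
  [14,0,0,0,1],
])

```text
time: 16.15
tool_pos: [0.5022, 0.0574, 0.0496]
tool_rot: [-0.04, -0.706, -0.04, 0.706]
contact_force: [0.2, -0.2, -1.6]
gripper_width: 0.428
```

Request:
play_rows([
  [1,0,0,0,1],
  [2,0,0,0,1],
  [3,0,0,0,1],
  [3.5,0,0,0,1],
  [3.5,0,0,0,1],
])

```text
time: 16.77
tool_pos: [0.5022, 0.0574, 0.046]
tool_rot: [-0.04, -0.706, -0.04, 0.706]
contact_force: [-0.3, 0.5, -0.8]
gripper_width: 0.425
```

Request:
play_rows([
  [0.5,0,0,0,1],
  [1,0,0,0,1],
  [1.5,0,0,0,1],
  [1.5,0,0,0,1],
])

```text
time: 17.27
tool_pos: [0.503, 0.0575, 0.0458]
tool_rot: [0.04, 0.706, 0.04, -0.706]
contact_force: [-2.3, 0.4, 6.2]
gripper_width: 0.426
```

Request:
play_rows([
  [-1,0,0,0,0.1],
  [-1,0,0,0,0.05],
  [-1,0,0,0,0.0],
  [-1,0,0,0,0.0],
])

```text
time: 17.77
tool_pos: [0.5021, 0.0574, 0.0455]
tool_rot: [-0.04, -0.706, -0.04, 0.706]
contact_force: [-0.2, 0.3, 0.1]
gripper_width: 0.5
```

Request:
play_rows([
  [0,0,0,0,-0.1],
  [-3,0,0,0,-0.12],
  [-15,0,0,0,-0.12],
  [-45,0,0,0,-0.12],
  [-85,0,0,0,-0.12],
  [-130,0,0,0,-0.12],
  [-150,0,0,0,-0.12],
  [-150,0,0,0,-0.12],
])

```text
time: 18.77
tool_pos: [0.5032, 0.0574, 0.1974]
tool_rot: [0.04, 0.707, 0.04, -0.705]
contact_force: [0.4, -0.4, -0.2]
gripper_width: 0.557
```

```bash
python3 - <<'E'
from h import *
w=grab("wrist"); save(w,"w7.png")
s=manip.state();print(s["tool_pos"],s["contact_force"],s["gripper_width"])
C=cloud(w); m=(C[...,2]>.07)&(C[...,2]<.11)&(np.hypot(C[...,0]-.502,C[...,1]-.057)<.04); print(m.sum(),C[m].mean(0),C[m].min(0),C[m].max(0))
E
```

```text
[0.50207324 0.05741409 0.19521994] [-0.3213386   0.20057244 -1.32962628] 0.5611195678331563
2273 [0.50439012 0.05939974 0.09339391] [0.48377511 0.04202891 0.0700111 ] [0.51791891 0.0763271  0.10095734]
```

View pics/w7.png

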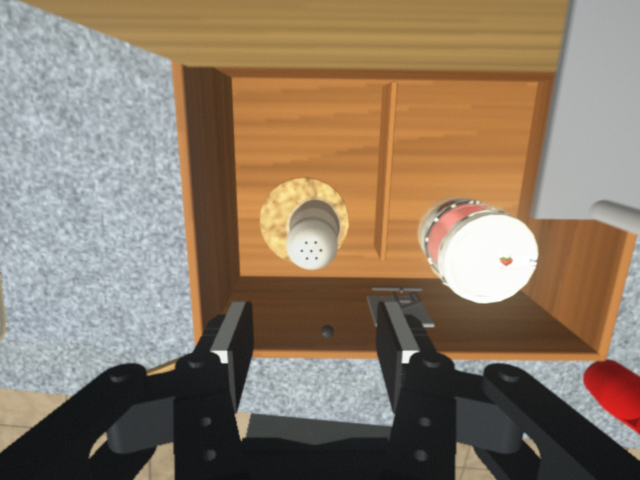

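Shaker stands on the coaster (cap at (312,245), top z 0.100), and the jam jar is unmoved. Now going behind the lid with shut fingers.

Request:
play_rows([
  [-60,0,0,0,1],
  [-115,5,0,0,1],
  [-140,20,-20,0,1],
  [-140,40,-65,0,1],
  [-140,57,-110,0,1],
  [-140,57,-128,0,1],
  [-140,57,-128,0,1],
  [-140,57,-128,0,1],
])

```text
time: 19.82
tool_pos: [0.635, 0.0154, 0.3337]
tool_rot: [-0.04, -0.705, -0.04, 0.707]
contact_force: [-0.1, 0.1, -0.1]
gripper_width: 0.0
```

```bash
python3 - <<'E'
from h import *
import pickle
s=manip.state();print(s["tool_pos"],s["contact_force"],s["gripper_width"],RM(s["tool_rot"])[:,1:],s["joint_pos"])
g=grab("scene");C=cloud(g)
xb=np.array([.996,.089]);c=np.array([.531,.006])
q=(C[...,:2]-c)@xb; yb=(C[...,:2]-c)@np.array([-.089,.996])
for z0 in(.16,.2,.24,.27):
  m=(abs(C[...,2]-z0)<.012)&(abs(q-.08)<.02)&(abs(yb)<.12); print(z0,m.sum(),np.percentile(q[m],[5,50,95]) if m.sum() else 0)
m=(C[...,2]>.2)&(abs(q-.08)<.02)&(yb>.03)&(yb<.12);print("ztop",np.percentile(C[m][:,2],99) if m.sum() else 0)
f,w=pickle.load(open("f2.pkl","rb"));P=cloud(f)
for u,v in((326,130),(350,130),(326,150)): print(pt(f,u,v))
print(rel([.6356,.0153,.253],s))
E
```

```text
[0.63497823 0.01544858 0.33369426] [-0.08493401  0.0889973  -0.11845619] 0.0003266819471673812 [[ 1.13759719e-01 -9.93503106e-01]
 [-9.93508104e-01 -1.13761090e-01]
 [-6.10850169e-04  3.16103418e-03]] [-9.27400580e-02  3.86050641e-02  1.45907348e+00 -5.11979768e-05
  1.64713322e+00  1.36404493e+00]
0.16 898 [0.07406509 0.07584893 0.07789216]
0.2 932 [0.07311699 0.07494281 0.07727091]
0.24 885 [0.07225406 0.0740981  0.07646959]
0.27 1258 [0.06580876 0.07333822 0.07577077]
ztop 0.5791025162352953
[ 0.73841501 -0.04846591  0.17150074]
[ 0.77976576 -0.09757523  0.05228502]
[ 0.71630404 -0.04842956  0.12389377]
[80.69180746  0.26763656 -0.85590087]
```

```bash
python3 - <<'E'
import numpy as np
# path of TCP relative to (xb=105, z=.263)
c=np.array([.531,.006]);xb=np.array([.996,.089])
ty=np.array([.1138,-.9935]);tz=np.array([-.9935,-.1138])
s0=np.array([.635,.0154]);
for th in np.r_[1.55:0:-.0646, 0.03,0]:
    r=135+14*(1-th/1.57); X=93-r*np.cos(th); Z=128+r*np.sin(th)
    d=(c+X/1000*xb-s0)*1000
    print(round(th,2),"x",round(333.7-Z,0),"y",round(d@ty,1),"z",round(d@tz,1),"Z",round(Z))
E
```

```text
1.55 x 71.0 y -0.2 z 14.2 Z 263
1.49 x 70.0 y -0.5 z 23.0 Z 263
1.42 x 71.0 y -0.7 z 31.8 Z 263
1.36 x 72.0 y -0.9 z 40.6 Z 262
1.29 x 74.0 y -1.1 z 49.3 Z 260
1.23 x 76.0 y -1.3 z 57.9 Z 258
1.16 x 78.0 y -1.6 z 66.5 Z 255
1.1 x 82.0 y -1.8 z 74.8 Z 252
1.03 x 86.0 y -2.0 z 83.0 Z 248
0.97 x 90.0 y -2.2 z 90.9 Z 244
0.9 x 95.0 y -2.4 z 98.6 Z 239
0.84 x 100.0 y -2.5 z 105.9 Z 233
0.77 x 106.0 y -2.7 z 112.9 Z 227
0.71 x 113.0 y -2.9 z 119.6 Z 221
0.65 x 120.0 y -3.0 z 125.8 Z 214
0.58 x 127.0 y -3.2 z 131.6 Z 207
0.52 x 134.0 y -3.3 z 136.9 Z 199
0.45 x 142.0 y -3.4 z 141.8 Z 191
0.39 x 151.0 y -3.5 z 146.2 Z 183
0.32 x 159.0 y -3.6 z 150.0 Z 174
0.26 x 168.0 y -3.7 z 153.2 Z 165
0.19 x 177.0 y -3.8 z 155.9 Z 156
0.13 x 187.0 y -3.8 z 158.0 Z 147
0.06 x 196.0 y -3.9 z 159.5 Z 138
0.03 x 201.0 y -3.9 z 160.0 Z 132
0.0 x 206.0 y -3.9 z 160.4 Z 128
```

Request:
play_rows([
  [40,0,0,0,1],
  [62,0,0,0,1],
  [71,0,0,0,1],
  [71,0,0,0,1],
  [71,0,0,0,1],
])

```text
time: 20.5
tool_pos: [0.6365, 0.0152, 0.2662]
tool_rot: [0.04, 0.707, 0.04, -0.705]
contact_force: [-0.0, 0.9, -0.1]
gripper_width: 0.004
```

Request:
play_rows([
  [0,0,10,0,1],
  [0,0,18,0,1],
  [0,-0.5,26,0,1],
  [0,-0.7,34,0,1],
  [1,-1,42,0,1],
  [3,-1.1,50,0,1],
  [5,-1.3,58,0,1],
  [7,-1.6,66,0,1],
])

```text
time: 21.5
tool_pos: [0.5696, 0.0094, 0.2574]
tool_rot: [-0.04, -0.706, -0.04, 0.706]
contact_force: [0.8, -1.3, 1.0]
gripper_width: -0.002
```

Request:
play_rows([
  [4,-0.2,9,0,1],
  [8,-0.4,17,0,1],
  [12,-0.6,25,0,1],
  [17,-0.8,32.5,0,1],
  [22,-0.9,40,0,1],
  [28,-1.1,47,0,1],
  [35,-1.3,53.5,0,1],
  [42,-1.4,60,0,1],
])

```text
time: 22.5
tool_pos: [0.51, 0.0039, 0.2151]
tool_rot: [0.04, 0.706, 0.04, -0.706]
contact_force: [0.6, 0.4, 0.1]
gripper_width: 0.002
```

```bash
python3 - <<'E'
from h import *
g=grab("scene");C=cloud(g); s=manip.state(); print(s["tool_pos"],s["contact_force"])
xb=np.array([.996,.089]);c=np.array([.531,.006])
q=(C[...,:2]-c)@xb; yb=(C[...,:2]-c)@np.array([-.089,.996])
for a in (0.07,.09): 
  for x in (-.04,-.02,0,.02,.04,.06):
    m=(abs(q-x)<.004)&(abs(yb-a)<.01)&(C[...,2]>.11); print(a,x,np.round(C[m][:,2].max(),3) if m.any() else None)
E
```

```text
[0.50880526 0.00397946 0.21385709] [ 0.58119995 -0.67332809  0.25375634]
0.07 -0.04 0.541
0.07 -0.02 0.523
0.07 0 0.517
0.07 0.02 0.18
0.07 0.04 0.165
0.07 0.06 0.149
0.09 -0.04 0.225
0.09 -0.02 0.209
0.09 0 0.194
0.09 0.02 0.179
0.09 0.04 0.164
0.09 0.06 0.148
```

Request:
play_rows([
  [7,-0.2,6,0,1],
  [14,-0.3,11,0,1],
  [22,-0.4,16,0,1],
  [31,-0.5,20.5,0,1],
  [39,-0.6,24,0,1],
  [48,-0.7,27.5,0,1],
  [57,-0.8,30,0,1],
  [64,-0.8,32,0,1],
])

```text
time: 23.55
tool_pos: [0.4782, 0.0011, 0.1509]
tool_rot: [-0.04, -0.706, -0.04, 0.706]
contact_force: [0.1, 0.4, 0.2]
gripper_width: -0.002
```

Next go down to about z 0.129.

Request:
play_rows([
  [6,0,1,0,1],
  [11,0,1.5,0,1],
  [15,0,2,0,1],
  [18,0,2,0,1],
  [20,0,2,0,1],
  [20,0,2,0,1],
])

```text
time: 24.3
tool_pos: [0.4763, 0.0009, 0.1313]
tool_rot: [-0.04, -0.706, -0.04, 0.706]
contact_force: [0.1, 0.9, 0.4]
gripper_width: -0.003
```

Request:
play_rows([
  [2,0,0,0,1],
  [4,0,0,0,1],
  [6,0,0,0,1],
  [8,0,0,0,1],
  [9,0,0,0,1],
  [9,0,0,0,1],
])

```text
time: 25.05
tool_pos: [0.4764, 0.0009, 0.1226]
tool_rot: [-0.04, -0.706, -0.04, 0.706]
contact_force: [-1.6, 0.1, 3.7]
gripper_width: -0.001
```

Request:
play_rows([
  [1,0,0,0,1],
  [2,0,0,0,1],
  [3,0,0,0,1],
  [4,0,0,0,1],
  [5,0,0,0,1],
  [5.5,0,0,0,1],
  [5.5,0,0,0,1],
])

```text
time: 25.92
tool_pos: [0.4767, 0.0009, 0.1173]
tool_rot: [0.04, 0.706, 0.04, -0.706]
contact_force: [-1.7, 0.2, 5.0]
gripper_width: -0.002
```

Request:
play_rows([
  [0.5,0,0,0,1],
  [1,0,0,0,1],
  [1.5,0,0,0,1],
  [1.5,0,0,0,1],
])

```text
time: 26.42
tool_pos: [0.4769, 0.0009, 0.116]
tool_rot: [0.04, 0.706, 0.04, -0.706]
contact_force: [-2.6, 0.9, 6.2]
gripper_width: -0.002
```

Request:
play_rows([
  [0.5,0,0,0,1],
  [1,0,0,0,1],
  [1.2,0,0,0,1],
  [1.2,0,0,0,1],
])

```text
time: 26.92
tool_pos: [0.477, 0.0009, 0.1152]
tool_rot: [0.04, 0.706, 0.04, -0.706]
contact_force: [-3.8, 0.7, 8.2]
gripper_width: -0.004
```

Request:
play_rows([
  [0.3,0,0,0,1],
  [0.5,0,0,0,1],
  [0.5,0,0,0,1],
])

```text
time: 27.3
tool_pos: [0.477, 0.0009, 0.115]
tool_rot: [0.04, 0.706, 0.04, -0.706]
contact_force: [-2.9, 0.9, 8.3]
gripper_width: -0.001
```

Request:
play_rows([
  [0.3,0,0,0,1],
  [0.5,0,0,0,1],
  [0.5,0,0,0,1],
])

```text
time: 27.68
tool_pos: [0.477, 0.0009, 0.1147]
tool_rot: [0.04, 0.706, 0.04, -0.706]
contact_force: [-5.6, 0.6, 10.3]
gripper_width: 0.003
```

Felt 10.3 N at the stop. Lifting off.

Request:
play_rows([
  [-4,0,0,0,1],
  [-10,0,0,0,1],
  [-16,0,0,0,1],
  [-25,0,0,0,1],
  [-60,0,0,0,1],
  [-110,0,0,0,1],
  [-150,0,0,0,1],
  [-150,0,0,0,1],
])

```text
time: 28.68
tool_pos: [0.4785, 0.0006, 0.2681]
tool_rot: [0.041, 0.709, 0.04, -0.703]
contact_force: [0.7, 0.5, 0.5]
gripper_width: 0.003
```

Request:
play_rows([
  [-20,40,0,0,1],
  [-20,90,0,0,1],
  [-20,150,0,0,1],
  [-20,200,0,0,1],
  [-20,250,0,0,1],
  [-20,280,0,0,1],
  [-20,280,0,0,1],
  [-20,280,0,0,1],
])

```text
time: 29.68
tool_pos: [0.5079, -0.2765, 0.2823]
tool_rot: [-0.04, -0.706, -0.041, 0.706]
contact_force: [-0.2, 0.3, -0.4]
gripper_width: -0.002
```

```bash
python3 - <<'E'
from h import *
f=grab("top"); cv2.imwrite("pics/t8.png",cv2.resize(f["img"][100:350,200:500],(720,600))[...,::-1])
for u,v in((300,285),(260,290),(250,230),(300,247),(340,215)): print(pt(f,u,v))
print(manip.state()["contact_force"],manip.state()["tool_pos"])
E
```

```text
[0.46430313 0.00111602 0.12848295]
[0.4561288  0.07309474 0.127404  ]
[0.56602142 0.09220051 0.12540564]
[0.5329552  0.00071645 0.13061822]
[ 0.59138454 -0.07259635  0.12944829]
[-0.36610592  0.35792657 -1.00613757] [ 0.50810134 -0.27620949  0.28265606]
```

View pics/t8.png

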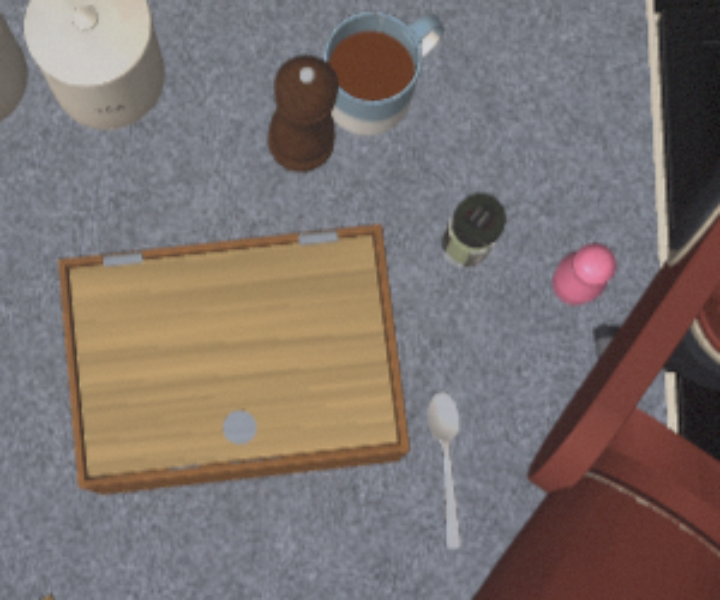

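The lid has stayed shut for about 2 s, flat at z 0.128 (mark at crop px (239,427)). The mill, spice jar and spoon are in their places.

```bash
python3 -c "
from plant import manip
print(manip.job_done())"
```

```text
the job is handed in; nothing more can be done
None
```

The job is done and handed in at about 30 s of the 72 s allowed. I pressed the catch open, stood the salt shaker on the coaster, then swung the lid down and pressed it until it latched.

**Forces:** The opening press reached 9.9 N and the closing press 10.3 N vertically, about 12 N in total with the sideways part. While I was lowering the shaker, the gripper rubbed the box's left inner wall. That read about 11 N sideways and 5 N vertically, about 13 N in total. I backed off and came down again about 8 mm to the right. Forces were only read at the end of each move, so a short peak in between could have gone unseen.

**Final checks:**
- **Lid:** it stayed flat at about 128 mm high for about 2 s after I let go, with the robot touching nothing.
- **Shaker:** before closing it stood upright with its whole base on the coaster, about 8 mm off centre. Its cap was at 100 mm, as expected. It can't be seen now that the lid is shut.
- **Other things:** the jam jar was still standing in its bay before I closed the lid. The spice jar, pepper mill and teaspoon looked unmoved in the last picture.

No check failed or disagreed with another.

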